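Release the latched key on the air selector box

ROBOT

A 6-joint arm with a two-finger parallel gripper is mounted at the origin on the work surface. World frame = base frame: x ahead of the robot, y to its left, z up, the work surface at z = 0. Lengths are in m, angles in rad, forces in N, time in s.
With the tool pointing down it reaches from about 0.3 to 0.875 m from the base axis. Payload 6.4 kg.
Tool frame: the origin (TCP) lies on the centre line of the jaws, within the pads' length; the fingertips stand 8 mm ahead of it and the grasp point (between the pads) lies 11 mm behind it; z points along the fingers, y is the line along which they close (so a half turn about z gives the same grasp; the last joint's range is limited). The gripper opens to 85 mm and grips with 20 to 120 N. Pads are 22 mm wide; open, the fingers measure 114 mm over their backs; the gripper's body (76 mm by 85 mm) begins 54 mm behind the grasp point. The pads swing forward as they close: fully open they stand 13 mm farther back than shut.
Start: joints at [1.109, 0.181, 1.607, -0, 1.354, -0.206], TCP at [0.145, 0.556, 0.239] pointing down, gripper open.
Joint ranges: [-2.99, 2.99], [-0.89, 2.07], [0.3, 2.58], [-1.14, 4.28], [0, 2.63], [-3.12, 3.12]. Speed limits (rad/s): [2.57, 2.57, 3.01, 3.14, 3.14, 3.14].

INTERFACE

Orientations are given as a unit quaternion [w, x, y, z].
In Python, from plant import monitor, camera, env gives the robot as it stands.
- The arm moves only by the tool play_rows, never from a script. Its argument "steps" is a list of rows, each a list of 6 numbers: the shift along the tool's x, y, z in units of 1 m (1.0 is 1 m), then the turn, a rotation vector about the tool's x, y, z in units of 6 degrees (1.0 is 6 degrees). A call has 1 to 5 rows; each row shifts and turns the commanded pose from where the row before left it, along the tool's axes as they then stand; what a row does not reach is not made up. A row lasts 1/12 s, in which the tool goes at most 41.7 mm and 7.16 degrees, less where a joint would pass 70% of its speed; a pose out of reach is approached as far as the arm can. A call with a number of a shift or a turn outside -1 to 1 is refused whole. A call with a gripper value outside its range is refused whole. "hand" is the opening, from 0 (shut) to 1 (fully open), set as the call begins (left out, the last holds). The fingers move at their own pace and stop on an object; "force" is the grip in N (left out, the last holds). Time passes only in rows, so rows that do not move let the fingers close. It gives the time, the measured TCP pose, the force, the opening and the grip force at its end, in the units of the state.
- monitor.get_obs(): the state, without advancing time (a new reading comes with each control period).
- camera(name): name is "scene" or "top"; returns a dict with "img" (420x560x3 uint8, red, green, blue), "mtx" (3x3 intrinsics, pixels), "world_from_camera" (4x4, takes a point from camera to world coordinates). Camera axes: x right, y up, looking along -z (the intrinsics and any distortion apply to the point x, -y, -z); pixel columns grow to the right and rows downward; lengths in m; the calibration is good to about 2 mm. A picture is of the moment at which its call begins. There is no depth.
- env.finish_job(): hands the job in; it is judged then, once.
The state is a dict: "t": time; "joint_positions": joint angles; "dq": joint speeds; "joint_torque": joint torques, N m; "ee_pos": TCP position; "tool_rot": TCP orientation; "ft_force": force on the tool from outside, world axes, zero at the start; "torque": the same for the moment, N m; "grip_width": finger opening in m; "grasp_force": force on a finger pad.
Only numpy, scipy, OpenCV 4.12 (cv2) and the standard library are available. Lean on these libraries where they do the work, as an engineer would, in place of code of your own. Each camera call takes 0.05 s, during which the arm holds its last target. There are 200 camera calls.

TASK

One of the four identical keys on the grey air selector box has been left latched down. With the fingertips, tap each key in turn from the robot's left to its right, lightly so that no raised key is pushed down and the latched one does not let go; then press the latched key to the bottom and let it spring up, so that all four keys stand fully up. Touch only: nothing is to be picked up, and the parts lying around stay where they are.

Things in the scene. Friction and masses are not known exactly. Their poses are not given: they have to be found in the camera images.
- box: The air selector box, fixed to the bench: a grey block 150 mm deep (its x), 250 wide (its y), 60 high; origin at the centre of its underside on the work surface, z up. x points away from the robot, y to the robot's left (yaw within 0.4 rad). Four identical black keys stand along its y at x = -35 mm, y = +84, +28, -28, -84 mm.
- ledge (a point): Centre of the rear half of the box's top, 45 mm from the box's origin along its x (away from the robot) and 60 mm above the work surface: a ledge with small loose parts up to 45 mm high. A brass elbow also sticks out 31 mm from the box's left end, up to 65 mm above the work surface.
- key1 (a joint): How far the first (leftmost seen from the robot) key is pressed down, in m: 0 fully up, 0.006 latched down, 0.0115 at the bottom. 
- key1_top (a point): Centre of the top face of the first (leftmost seen from the robot) key, a flat black cap 34 mm square, moving with it; 76 mm above the work surface when up, 70 mm when latched, 64.5 mm at the bottom.
- key2 (a joint): How far the second key is pressed down, in m: 0 fully up, 0.006 latched down, 0.0115 at the bottom. A raised key resists with 2.5 N at first, rising to 5.8 N at the bottom, and springs back up when let go; a light tap should not push it down, and certainly not further than 8 mm.
- key2_top (a point): Centre of the top face of the second key, a flat black cap 34 mm square, moving with it; 76 mm above the work surface when up, 70 mm when latched, 64.5 mm at the bottom.
- key3 (a joint): How far the third key is pressed down, in m: 0 fully up, 0.006 latched down, 0.0115 at the bottom. The latched key yields only to more than about 4 N; let go before 8 mm it goes back to 0.006 and stays latched; pushed to the bottom (past 10.5 mm) and let go, it springs fully up and stays up.
- key3_top (a point): Centre of the top face of the third key, a flat black cap 34 mm square, moving with it; 76 mm above the work surface when up, 70 mm when latched, 64.5 mm at the bottom.
- key4 (a joint): How far the fourth (rightmost) key is pressed down, in m: 0 fully up, 0.006 latched down, 0.0115 at the bottom. At the start exactly one of the four is latched, and it varies which.
- key4_top (a point): Centre of the top face of the fourth (rightmost) key, a flat black cap 34 mm square, moving with it; 76 mm above the work surface when up, 70 mm when latched, 64.5 mm at the bottom.
- hub: Bystander, loose: grey hub casting, a ribbed flange 100 mm across with a neck, 45 mm high; origin at its underside's centre.
- disc: Bystander, loose: black drive disc 104 mm across, 26 mm thick, with a steel bolt head on top (36 mm high); origin at its underside's centre.
- socket: Bystander, loose: plain steel cylinder (socket) 26 mm across, 38 mm high, standing on the box's rear ledge; origin at its underside's centre.
- collar: Bystander, loose: steel collar 34 mm across, 14 mm high, on the rear ledge; origin at its underside's centre.
- bolt: Bystander, loose: steel bolt standing on its 26 mm head, 45 mm high, on the rear ledge; origin at its underside's centre.
- bearing: Bystander, loose: steel bearing ring 62 mm across, 18 mm high, on the table; origin at its underside's centre.
- wrench: Bystander, loose: steel wrench lying flat on the table beyond the box; origin at its underside (mid-length).

How it is judged:
On the way, in this order (a step that is already met when the one before it is completed fails the run):
1. a fingertip touches the first (leftmost seen from the robot) key (contact force between the fingers and key1 above 0.3 N), for 0.02 s.
2. a fingertip touches the second key (contact force between the fingers and key2 above 0.3 N), for 0.02 s.
3. a fingertip touches the third key (contact force between the fingers and key3 above 0.3 N), for 0.02 s.
4. a fingertip touches the fourth (rightmost) key (contact force between the fingers and key4 above 0.3 N), for 0.02 s.
5. after all the taps, the latched key is released: all four keys stand up (value of joint each of key1, key2, key3, key4 below 0.002 m), for 0.1 s.
At the end, for the whole second after the job is handed in: All four keys are fully up (each pressed less than 2 mm), and stay so (all of step 5); the robot touches nothing.
It fails at once if a raised key is pushed down more than 8 mm while another is latched ((value of joint key1 above 0.004 m and value of joint key2 above 0.008 m) or (value of joint key1 above 0.004 m and value of joint key3 above 0.008 m) or (value of joint key1 above 0.004 m and value of joint key4 above 0.008 m) or (value of joint key2 above 0.004 m and value of joint key1 above 0.008 m) or (value of joint key2 above 0.004 m and value of joint key3 above 0.008 m) or (value of joint key2 above 0.004 m and value of joint key4 above 0.008 m) or (value of joint key3 above 0.004 m and value of joint key1 above 0.008 m) or (value of joint key3 above 0.004 m and value of joint key2 above 0.008 m) or (value of joint key3 above 0.004 m and value of joint key4 above 0.008 m) or (value of joint key4 above 0.004 m and value of joint key1 above 0.008 m) or (value of joint key4 above 0.004 m and value of joint key2 above 0.008 m) or (value of joint key4 above 0.004 m and value of joint key3 above 0.008 m)).
It fails at once if a bystander is moved more than 20 mm or lifted (distance of any of hub, disc, socket, collar, bolt, bearing, wrench from where it was at the start of the episode above 0.02 m).
It also fails if it takes over 48 s, if anything falls off the work surface, if the arm or the gripper's body presses on something with over 40 N, if the wrist force passes 120 N, or if a joint passes its speed limit or range.

## Working session

There is one attempt and no reset: what is moved stays moved. The work goes in short steps, Python scripts to look and compute and a tool call to move; the robot and the scene stay as the last step left them, time stands still between calls to the robot, and variables do not carry over. Pictures are saved under pics/ and viewed, at most 10 in all, crops included, and the job is handed in when it is done.

Besides the shell and the picture viewer there is one more tool, called after "Emit:" by a JSON object that holds its "fn" and its "kwargs", one argument or row to a line. play_rows: Moves the arm, as the interface text tells. Its arguments: {"type":"object","properties":{"steps":{"type":"array"},"hand":{"type":"number"},"force":{"type":"number"}},"required":["steps"]}

```bash
mkdir -p pics; python3 - <<'E'
from plant import monitor, camera, env
import cv2,pickle
o=monitor.get_obs()
for k in ("t","ee_pos","tool_rot","ft_force","grip_width"):print(k,o[k])
d={}
for n in("scene","top"):
    c=camera(n);d[n]=c
    cv2.imwrite(f"pics/{n}0.png",c["img"][:,:,::-1])
    print(n,c["mtx"],c["world_from_camera"],[k for k in c])
pickle.dump(d,open("cams.pkl","wb"))
E
```

```text
t 0.0
ee_pos [0.14519638 0.55580321 0.23836906]
tool_rot [-3.03208025e-04  1.27544191e-01  9.91832489e-01 -8.37940560e-04]
ft_force [-0.46329655 -0.92994881 -0.53659027]
grip_width 0.08531707481000504
scene [[493.29546712   0.         276.13395339]
 [  0.         493.29546712 209.26644669]
 [  0.           0.           1.        ]] [[-0.85515571 -0.42577013  0.29568311  0.7777583 ]
 [ 0.51836202 -0.70577462  0.48289026  0.38688679]
 [ 0.00308539  0.56621726  0.82425026  0.70596524]
 [ 0.          0.          0.          1.        ]] ['img', 'mtx', 'world_from_camera']
top [[389.56867855   0.         279.10861483]
 [  0.         389.56867855 211.35728944]
 [  0.           0.           1.        ]] [[-0.0180584   0.98833178 -0.15124212  0.44960106]
 [-0.99974232 -0.01992989 -0.0108673   0.00238019]
 [-0.01375474  0.1510069   0.98843701  0.71685034]
 [ 0.          0.          0.          1.        ]] ['img', 'mtx', 'world_from_camera']
```

View pics/scene0.png

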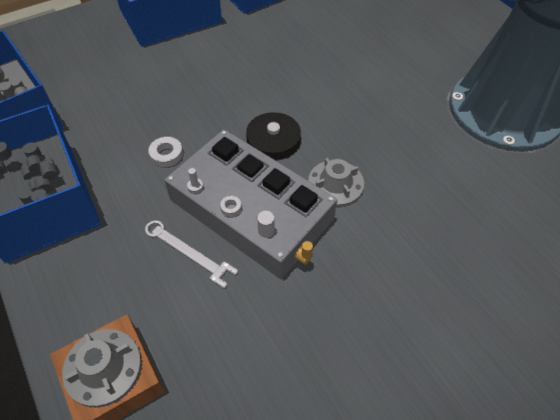

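View pics/top0.png

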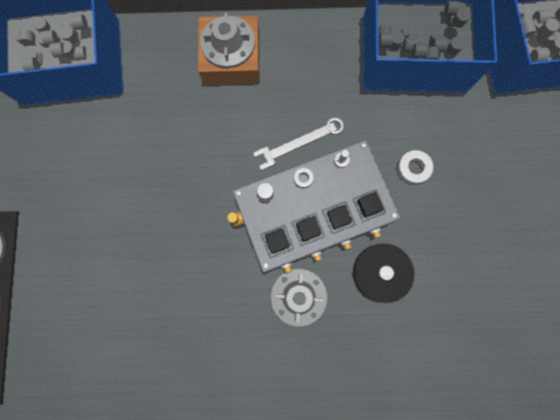

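The scene view shows the keys at about (303,199), (276,181), (249,166) and (226,149), key 1 to key 4. In the top view they are at about (276,240), (308,229), (339,216) and (371,205), with hub and disc in front of the box. Next I'll measure the box pose and the key tops.

```bash
cat > h.py <<'E'
import numpy as np,cv2,pickle
def ray(c,u,v):
    K,T=c["mtx"],c["world_from_camera"]
    d=np.array([(u-K[0,2])/K[0,0],-(v-K[1,2])/K[1,1],-1]);return T[:3,3],T[:3,:3]@d
def onz(c,u,v,z):
    o,d=ray(c,u,v);return o+d*(z-o[2])/d[2]
def tri(a,pa,b,pb):
    o1,d1=ray(a,*pa);o2,d2=ray(b,*pb)
    s=np.linalg.lstsq(np.c_[d1,-d2],o2-o1,rcond=None)[0]
    return (o1+s[0]*d1+o2+s[1]*d2)/2
E
python3 - <<'E'
from h import *
d=pickle.load(open("cams.pkl","rb"))
P={"scene":[(303,199),(276,181),(249,166),(226,149)],"top":[(276,240),(308,229),(339,216),(371,205)]}
for n in P:
    g=cv2.cvtColor(d[n]["img"],cv2.COLOR_RGB2GRAY)
    x,y,X,Y=(195,120,345,225) if n=="scene" else (225,130,410,280)
    cv2.imwrite(f"pics/{n}z.png",cv2.resize(np.clip(d[n]["img"][y:Y,x:X,::-1].astype(float)*1.6,0,255).astype(np.uint8),None,fx=4,fy=4,interpolation=cv2.INTER_CUBIC) )
    k,l,st,ce=cv2.connectedComponentsWithStats((g<38).astype(np.uint8))
    for p in P[n]:
        i=l[p[1],p[0]];q=ce[i];print(n,p,i,st[i],q.round(1),onz(d[n],*q,.076).round(4))
E
```

```text
scene (303, 199) 318 [290 186  27  26 447] [303.2 198.5] [0.5047 0.0222 0.076 ]
scene (276, 181) 317 [263 169  27  25 420] [276.  181.1] [ 0.5234 -0.0294  0.076 ]
scene (249, 166) 316 [237 155  26  22 339] [249.9 165.6] [ 0.5435 -0.0794  0.076 ]
scene (226, 149) 294 [212 137  27  24 385] [225.1 148.8] [ 0.5614 -0.1328  0.076 ]
top (276, 240) 0 [     0      0    560    420 234914] [279.6 209.5] [0.5508 0.0085 0.076 ]
top (308, 229) 0 [     0      0    560    420 234914] [279.6 209.5] [0.5508 0.0085 0.076 ]
top (339, 216) 0 [     0      0    560    420 234914] [279.6 209.5] [0.5508 0.0085 0.076 ]
top (371, 205) 0 [     0      0    560    420 234914] [279.6 209.5] [0.5508 0.0085 0.076 ]
```

```bash
cd pics; python3 -c "
import cv2,numpy as np
a=cv2.imread('scenez.png');b=cv2.imread('topz.png');print(a.shape,b.shape)
"
```

```text
(420, 600, 3) (600, 740, 3)
```

View pics/scenez.png

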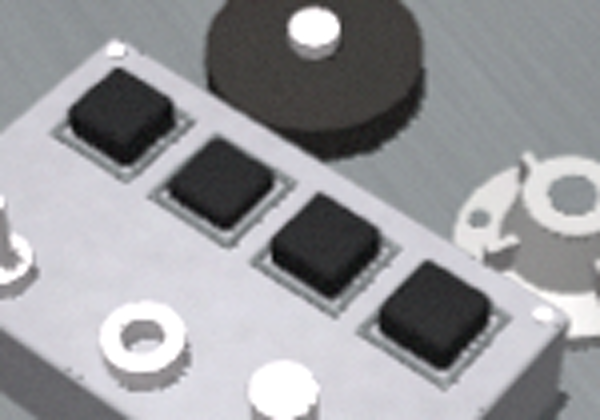

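View pics/topz.png

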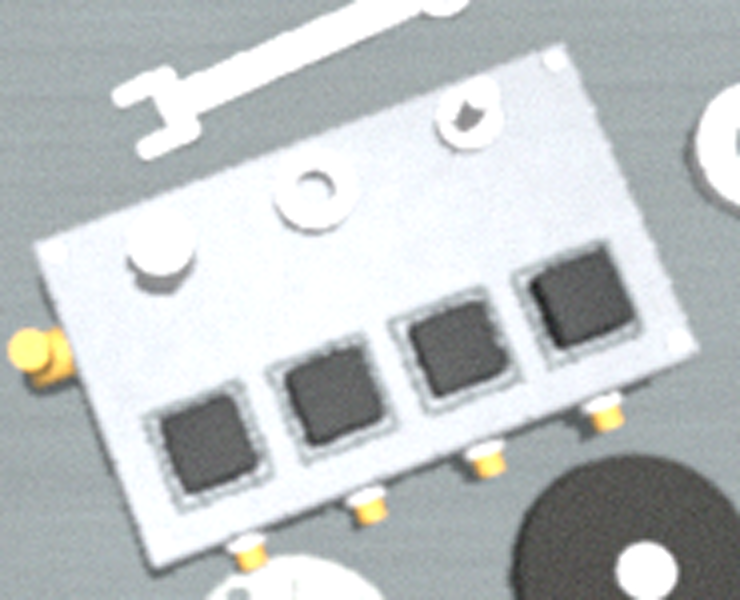

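The crops show key 3 (second from left in the scene crop) standing lower with shorter visible sides, so it's probably the latched one. I'll fit the box pose from its top-face corners, crop (35,243), (565,42), (698,350), (157,572), and from the caps.

```bash
python3 - <<'E'
from h import *
d=pickle.load(open("cams.pkl","rb"));c=d["top"]
C=[onz(c,u/4+225-.4,v/4+130-.4,.06)[:2] for u,v in[(35,243),(565,42),(698,350),(157,572)]]
M=np.array([[75,125],[75,-125],[-75,-125],[-75,125]])/1000
def fit(M,C):
    M=np.array(M);C=np.array(C);mm,cm=M.mean(0),C.mean(0);A=M-mm;B=C-cm
    th=np.arctan2((A[:,0]*B[:,1]-A[:,1]*B[:,0]).sum(),(A*B).sum());R=np.array([[np.cos(th),-np.sin(th)],[np.sin(th),np.cos(th)]])
    return th,R,cm-R@mm,np.abs(B-A@R.T).max()
th,R,t,e=fit(M,C);print("corners",th,t,e)
K=np.array([[-.035,y] for y in(.084,.028,-.028,-.084)])
print((K@R.T+t).round(4).tolist())
g=cv2.GaussianBlur(cv2.cvtColor(c["img"],cv2.COLOR_RGB2GRAY),(3,3),0)
s=cv2.cvtColor(d["scene"]["img"],cv2.COLOR_RGB2GRAY)
k,l,st,ce=cv2.connectedComponentsWithStats((g<60).astype(np.uint8))
Q=[]
for p in[(276,240),(308,229),(339,216),(371,205)]:
    i=l[p[1],p[0]];q=ce[i];Q.append(onz(c,*q,.074)[:2]);print(st[i],q.round(1),Q[-1].round(4))
th2,R2,t2,e2=fit(K,Q);print("keys",th2,t2,e2,(K@R2.T+t2).round(4).tolist())
E
```

```text
corners 0.3554501629740751 [ 0.56124139 -0.05332131] 0.0030556042252850024
[[0.4992, 0.0132], [0.5187, -0.0393], [0.5382, -0.0918], [0.5577, -0.1443]]
[     0      0    560    420 211115] [279.6 222.7] [0.5289 0.009 ]
[     0      0    560    420 211115] [279.6 222.7] [0.5289 0.009 ]
[     0      0    560    420 211115] [279.6 222.7] [0.5289 0.009 ]
[     0      0    560    420 211115] [279.6 222.7] [0.5289 0.009 ]
keys 0.0 [0.56392694 0.00898773] 0.084 [[0.5289, 0.093], [0.5289, 0.037], [0.5289, -0.019], [0.5289, -0.075]]
```

```bash
python3 - <<'E'
from h import *
d=pickle.load(open("cams.pkl","rb"));c=d["top"];s=d["scene"]
T=[(212,442),(338,394),(460,347),(583,297)];S=[(435,297),(325,230),(222,168),(122,102)]
for a,b in zip(T,S):
    a=(a[0]/4+225-.4,a[1]/4+130-.4);b=(b[0]/4+195-.4,b[1]/4+120-.4)
    print(onz(c,*a,.076)[:2].round(4),onz(s,*b,.076)[:2].round(4),tri(c,a,s,b).round(4))
g=cv2.cvtColor(c["img"],cv2.COLOR_RGB2GRAY);print(g[240,260:290])
k,l,st,ce=cv2.connectedComponentsWithStats(((g<50)*1).astype(np.uint8))
for p in[(276,240),(308,229),(339,216),(371,205)]:
    i=l[p[1],p[0]];print(st[i],ce[i].round(1),onz(c,*ce[i],.075).round(4))
E
```

```text
[0.4999 0.0128] [0.4995 0.0148] [0.4994 0.0133 0.0744]
[ 0.5187 -0.0396] [ 0.5194 -0.0365] [ 0.5185 -0.0393  0.0726]
[ 0.5373 -0.0907] [ 0.539  -0.0865] [ 0.5375 -0.091   0.0708]
[ 0.5572 -0.1426] [ 0.5575 -0.1402] [ 0.5571 -0.1426  0.0738]
[157 139 122 122 129 118  73  51  59  59  62  63  65  62  65  61  66  66
  67  68  63  66  63  67  64  64  59  83 110 118]
[     0      0    560    420 220228] [279.7 219.1] [0.5348 0.0086 0.075 ]
[     0      0    560    420 220228] [279.7 219.1] [0.5348 0.0086 0.075 ]
[     0      0    560    420 220228] [279.7 219.1] [0.5348 0.0086 0.075 ]
[     0      0    560    420 220228] [279.7 219.1] [0.5348 0.0086 0.075 ]
```

Both views agree to 1–2 mm. The keys are at (.4995,.0132), (.5187,-.0393), (.5378,-.0913) and (.5574,-.1433), yaw is about 0.355, and key 3 is the lowest. I'll shut the fingers and align the tool with the box, so tool −y runs along the key row.

Emit:
{"fn": "play_rows", "kwargs": {
  "steps": [
    [0,0,0,0,0,-1],
    [0,0,0,0,0,-1],
    [0,0,0,0,0,-1],
    [0,0,0,0,0,-1],
    [0,0,0,0,0,-1]
  ],
  "hand": 0,
  "force": 40
}}

```text
t: 0.52
ee_pos: [0.1454, 0.556, 0.2387]
tool_rot: [-0.0, -0.136, 0.991, -0.0]
ft_force: [0.2, 0.8, -0.6]
grip_width: 0.0252
grasp_force: 0.0
```

Emit:
{"fn": "play_rows", "kwargs": {
  "steps": [
    [0,0,0,0,0,-0.85],
    [-0.009,-0.0395,0,0,0,0],
    [-0.009,-0.0395,0,0,0,0],
    [-0.009,-0.0395,0,0,0,0],
    [-0.009,-0.0395,0,0,0,0]
  ]
}}

```text
t: 0.93
ee_pos: [0.2345, 0.4192, 0.2387]
tool_rot: [-0.0, -0.178, 0.984, -0.0]
ft_force: [0.6, 1.7, 0.8]
grip_width: -0.0003
grasp_force: 0.0
```

Emit:
{"fn": "play_rows", "kwargs": {
  "steps": [
    [-0.009,-0.0395,0,0,0,0],
    [-0.009,-0.0395,0,0,0,0],
    [-0.009,-0.0395,0,0,0,0],
    [-0.009,-0.0395,0,0,0,0],
    [-0.009,-0.0395,0,0,0,0]
  ]
}}

```text
t: 1.35
ee_pos: [0.3459, 0.2497, 0.2392]
tool_rot: [0.0, -0.178, 0.984, 0.0]
ft_force: [0.3, 0.4, 0.0]
grip_width: -0.0002
grasp_force: 0.0
```

Emit:
{"fn": "play_rows", "kwargs": {
  "steps": [
    [-0.009,-0.0395,0,0,0,0],
    [-0.009,-0.0395,0,0,0,0],
    [-0.009,-0.0395,0,0,0,0],
    [-0.009,-0.0395,0,0,0,0],
    [-0.009,-0.0395,0,0,0,0]
  ]
}}

```text
t: 1.77
ee_pos: [0.4572, 0.0802, 0.2392]
tool_rot: [-0.0, -0.177, 0.984, 0.0]
ft_force: [1.0, 1.3, 0.5]
grip_width: -0.0001
grasp_force: 0.0
```

Emit:
{"fn": "play_rows", "kwargs": {
  "steps": [
    [-0.009,-0.0395,0,0,0,0],
    [-0.009,-0.0395,0,0,0,0],
    [0,0,0,0,0,0],
    [0,0,0,0,0,0]
  ]
}}

```text
t: 2.1
ee_pos: [0.5014, 0.0127, 0.2386]
tool_rot: [-0.001, -0.176, 0.984, 0.0]
ft_force: [-1.4, 1.4, 0.1]
grip_width: 0.0002
grasp_force: 0.0
```

Emit:
{"fn": "play_rows", "kwargs": {
  "steps": [
    [0.001,0.001,0.034,0,0,0],
    [0,0,0.034,0,0,0],
    [0,0,0.034,0,0,0],
    [0,0,0.034,0,0,0],
    [0,0,0,0,0,0]
  ]
}}

```text
t: 2.52
ee_pos: [0.4937, 0.0175, 0.0968]
tool_rot: [-0.006, -0.178, 0.984, 0.003]
ft_force: [-1.6, -0.4, -0.4]
grip_width: -0.0003
grasp_force: 0.0
```

Emit:
{"fn": "play_rows", "kwargs": {
  "steps": [
    [0,0,0.002,0,0,0],
    [0,0,0,0,0,0],
    [0,0,0,0,0,0]
  ]
}}

```text
t: 2.77
ee_pos: [0.5015, 0.0152, 0.1037]
tool_rot: [0.002, -0.178, 0.984, -0.001]
ft_force: [0.2, 0.2, 0.4]
grip_width: 0.0003
grasp_force: 0.0
```

Emit:
{"fn": "play_rows", "kwargs": {
  "steps": [
    [0,0,0.002,0,0,0],
    [0,0,0,0,0,0],
    [0,0,0,0,0,0]
  ]
}}

```text
t: 3.02
ee_pos: [0.5005, 0.0149, 0.1004]
tool_rot: [0.001, -0.177, 0.984, -0.0]
ft_force: [-0.7, -0.1, 0.4]
grip_width: -0.0001
grasp_force: 0.0
```

```bash
python3 - <<'E'
from plant import camera
import cv2
a=camera("scene")["img"][70:225,215:390,::-1];b=camera("top")["img"][130:290,225:420,::-1]
f=lambda i:cv2.resize(cv2.convertScaleAbs(i,alpha=1.6),(400,370),interpolation=cv2.INTER_CUBIC)
cv2.imwrite("pics/near1.png",cv2.hconcat([f(a),f(b)]))
E
```

```text
(no output)
```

View pics/near1.png

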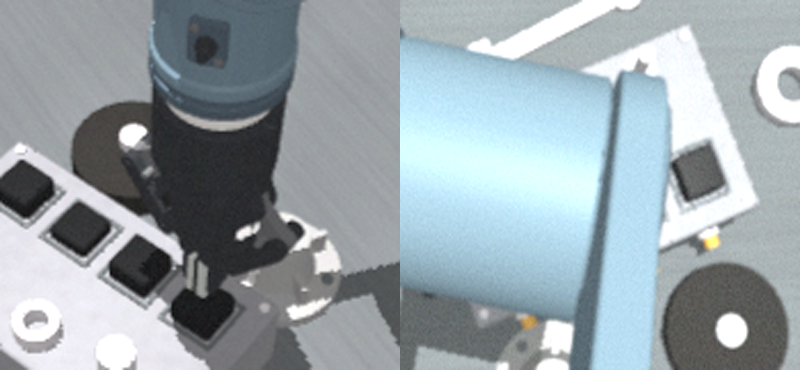

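The picture shows the shut fingertips at about crop (200,292), over key 1's cap with a visible gap, and no sideways error that matters. Fast descents overshoot, so I'll probe slowly from here.

Emit:
{"fn": "play_rows", "kwargs": {
  "steps": [
    [0,0,0.003,0,0,0],
    [0,0,0.003,0,0,0],
    [0,0,0.003,0,0,0],
    [0,0,0,0,0,0],
    [0,0,0,0,0,0]
  ]
}}

```text
t: 3.53
ee_pos: [0.4995, 0.0151, 0.0898]
tool_rot: [-0.0, -0.177, 0.984, 0.0]
ft_force: [0.4, 0.1, 0.1]
grip_width: -0.0001
grasp_force: 0.0
```

Emit:
{"fn": "play_rows", "kwargs": {
  "steps": [
    [0,0,0.001,0,0,0],
    [0,0,0.001,0,0,0],
    [0,0,0,0,0,0],
    [0,0,0,0,0,0]
  ]
}}

```text
t: 3.87
ee_pos: [0.4999, 0.015, 0.0883]
tool_rot: [-0.0, -0.177, 0.984, 0.0]
ft_force: [0.3, 0.2, -0.7]
grip_width: -0.0001
grasp_force: 0.0
```

Emit:
{"fn": "play_rows", "kwargs": {
  "steps": [
    [0,0,0.001,0,0,0],
    [0,0,0.001,0,0,0],
    [0,0,0,0,0,0],
    [0,0,0,0,0,0]
  ]
}}

```text
t: 4.2
ee_pos: [0.4998, 0.015, 0.0862]
tool_rot: [-0.0, -0.177, 0.984, 0.0]
ft_force: [-0.9, 0.6, -0.5]
grip_width: -0.0002
grasp_force: 0.0
```

Emit:
{"fn": "play_rows", "kwargs": {
  "steps": [
    [0,0,0.001,0,0,0],
    [0,0,0,0,0,0],
    [0,0,0,0,0,0]
  ]
}}

```text
t: 4.45
ee_pos: [0.4998, 0.015, 0.0852]
tool_rot: [-0.0, -0.177, 0.984, 0.0]
ft_force: [-1.4, 0.4, -0.2]
grip_width: -0.0002
grasp_force: 0.0
```

Emit:
{"fn": "play_rows", "kwargs": {
  "steps": [
    [0,0,0.001,0,0,0],
    [0,0,0,0,0,0],
    [0,0,0,0,0,0]
  ]
}}

```text
t: 4.7
ee_pos: [0.4998, 0.015, 0.0843]
tool_rot: [-0.0, -0.177, 0.984, 0.0]
ft_force: [-0.1, 0.1, 0.5]
grip_width: -0.0001
grasp_force: 0.0
```

Emit:
{"fn": "play_rows", "kwargs": {
  "steps": [
    [0,0,0.001,0,0,0],
    [0,0,0,0,0,0],
    [0,0,0,0,0,0]
  ]
}}

```text
t: 4.95
ee_pos: [0.5, 0.015, 0.0835]
tool_rot: [0.0, -0.177, 0.984, -0.0]
ft_force: [-0.7, 0.7, 2.5]
grip_width: 0.0004
grasp_force: 1.2
```

Emit:
{"fn": "play_rows", "kwargs": {
  "steps": [
    [0,0,0.001,0,0,0],
    [0,0,0,0,0,0],
    [0,0,0,0,0,0]
  ]
}}

```text
t: 5.2
ee_pos: [0.5, 0.015, 0.0824]
tool_rot: [0.0, -0.177, 0.984, -0.0]
ft_force: [-1.0, -0.1, 2.4]
grip_width: -0.0
grasp_force: 1.3
```

Contact on key 1: about 2.5 N at TCP z≈0.0835, so it's raised. Now hop to key 2.

Emit:
{"fn": "play_rows", "kwargs": {
  "steps": [
    [0,0,-0.005,0,0,0],
    [0,0,-0.007,0,0,0],
    [0,0,-0.007,0,0,0],
    [0,0,-0.003,0,0,0],
    [0,-0.008,0,0,0,0]
  ]
}}

```text
t: 5.62
ee_pos: [0.5031, 0.0081, 0.1054]
tool_rot: [0.001, -0.178, 0.984, -0.0]
ft_force: [-0.3, 0.2, -0.3]
grip_width: -0.0
grasp_force: 0.0
```

Emit:
{"fn": "play_rows", "kwargs": {
  "steps": [
    [0,-0.016,0,0,0,0],
    [0,-0.016,0,0,0,0],
    [0,-0.012,0,0,0,0],
    [0,-0.005,0,0,0,0],
    [0,0,0,0,0,0]
  ]
}}

```text
t: 6.03
ee_pos: [0.5202, -0.0397, 0.1042]
tool_rot: [0.0, -0.177, 0.984, -0.0]
ft_force: [-0.1, 0.6, 0.0]
grip_width: -0.0001
grasp_force: 0.0
```

Emit:
{"fn": "play_rows", "kwargs": {
  "steps": [
    [0,0,0.004,0,0,0],
    [0,0,0.005,0,0,0],
    [0,0,0.005,0,0,0],
    [0,0,0.002,0,0,0],
    [0,0,0,0,0,0]
  ]
}}

```text
t: 6.45
ee_pos: [0.5189, -0.0377, 0.0873]
tool_rot: [-0.001, -0.178, 0.984, 0.0]
ft_force: [-0.0, -0.4, -0.6]
grip_width: 0.0
grasp_force: 0.0
```

Emit:
{"fn": "play_rows", "kwargs": {
  "steps": [
    [0,0,0.001,0,0,0],
    [0,0,0.001,0,0,0],
    [0,0,0,0,0,0],
    [0,0,0,0,0,0]
  ]
}}

```text
t: 6.78
ee_pos: [0.5199, -0.0384, 0.0864]
tool_rot: [0.0, -0.178, 0.984, -0.0]
ft_force: [0.1, 0.1, 0.7]
grip_width: -0.0
grasp_force: 0.0
```

Emit:
{"fn": "play_rows", "kwargs": {
  "steps": [
    [0,0,0.001,0,0,0],
    [0,0,0.001,0,0,0],
    [0,0,0,0,0,0],
    [0,0,0,0,0,0]
  ]
}}

```text
t: 7.12
ee_pos: [0.5198, -0.0384, 0.0843]
tool_rot: [-0.0, -0.177, 0.984, 0.0]
ft_force: [0.2, -0.2, 0.7]
grip_width: 0.0
grasp_force: 0.0
```

Emit:
{"fn": "play_rows", "kwargs": {
  "steps": [
    [0,0,0.001,0,0,0],
    [0,0,0,0,0,0],
    [0,0,0,0,0,0]
  ]
}}

```text
t: 7.37
ee_pos: [0.5199, -0.0385, 0.0835]
tool_rot: [0.0, -0.177, 0.984, -0.0]
ft_force: [-0.5, 0.2, 2.4]
grip_width: -0.0001
grasp_force: 1.2
```

Emit:
{"fn": "play_rows", "kwargs": {
  "steps": [
    [0,0,0.0005,0,0,0],
    [0,0,0,0,0,0],
    [0,0,0,0,0,0]
  ]
}}

```text
t: 7.62
ee_pos: [0.5199, -0.0385, 0.0829]
tool_rot: [0.0, -0.177, 0.984, -0.0]
ft_force: [-0.6, 0.3, 2.8]
grip_width: -0.0
grasp_force: 1.3
```

Key 2 is raised and touched. Now to key 3.

Emit:
{"fn": "play_rows", "kwargs": {
  "steps": [
    [0,0,-0.005,0,0,0],
    [0,0,-0.007,0,0,0],
    [0,0,-0.006,0,0,0],
    [0,0,-0.003,0,0,0],
    [0.001,-0.008,0,0,0,0]
  ]
}}

```text
t: 8.03
ee_pos: [0.5221, -0.0457, 0.1049]
tool_rot: [0.001, -0.178, 0.984, -0.0]
ft_force: [0.7, 0.0, 0.0]
grip_width: -0.0002
grasp_force: 0.0
```

Emit:
{"fn": "play_rows", "kwargs": {
  "steps": [
    [0,-0.016,0,0,0,0],
    [0,-0.016,0,0,0,0],
    [0,-0.012,0,0,0,0],
    [0,-0.004,0,0,0,0],
    [0,0,0,0,0,0]
  ]
}}

```text
t: 8.45
ee_pos: [0.5388, -0.0931, 0.1035]
tool_rot: [-0.0, -0.176, 0.984, -0.0]
ft_force: [-0.5, 0.1, 0.2]
grip_width: -0.0001
grasp_force: 0.0
```

Emit:
{"fn": "play_rows", "kwargs": {
  "steps": [
    [0,0,0.004,0,0,0],
    [0,0,0.005,0,0,0],
    [0,0,0.005,0,0,0],
    [0,0,0.002,0,0,0],
    [0,0,0,0,0,0]
  ]
}}

```text
t: 8.87
ee_pos: [0.5376, -0.0905, 0.0867]
tool_rot: [-0.001, -0.178, 0.984, 0.001]
ft_force: [-0.3, -0.7, 0.4]
grip_width: 0.0004
grasp_force: 0.0
```

Emit:
{"fn": "play_rows", "kwargs": {
  "steps": [
    [0,0,0.001,0,0,0],
    [0,0,0.001,0,0,0],
    [0,0,0.001,0,0,0],
    [0,0,0,0,0,0],
    [0,0,0,0,0,0]
  ]
}}

```text
t: 9.28
ee_pos: [0.5385, -0.0912, 0.0849]
tool_rot: [0.0, -0.178, 0.984, -0.0]
ft_force: [-0.7, 0.0, -0.1]
grip_width: 0.0002
grasp_force: 0.0
```

Emit:
{"fn": "play_rows", "kwargs": {
  "steps": [
    [0,0,0.001,0,0,0],
    [0,0,0.0005,0,0,0],
    [0,0,0,0,0,0],
    [0,0,0,0,0,0]
  ]
}}

```text
t: 9.62
ee_pos: [0.5384, -0.0912, 0.0833]
tool_rot: [-0.0, -0.177, 0.984, 0.0]
ft_force: [0.5, -0.1, -0.1]
grip_width: 0.0
grasp_force: 0.0
```

There's no contact at .0833, so key 3 is the latched one. I'll continue gently.

Emit:
{"fn": "play_rows", "kwargs": {
  "steps": [
    [0,0,0.001,0,0,0],
    [0,0,0.001,0,0,0],
    [0,0,0.001,0,0,0],
    [0,0,0,0,0,0],
    [0,0,0,0,0,0]
  ]
}}

```text
t: 10.03
ee_pos: [0.5383, -0.0912, 0.0802]
tool_rot: [-0.0, -0.177, 0.984, 0.0]
ft_force: [1.2, 0.9, -0.7]
grip_width: -0.0001
grasp_force: 0.0
```

Emit:
{"fn": "play_rows", "kwargs": {
  "steps": [
    [0,0,0.001,0,0,0],
    [0,0,0.0005,0,0,0],
    [0,0,0,0,0,0],
    [0,0,0,0,0,0]
  ]
}}

```text
t: 10.37
ee_pos: [0.5384, -0.0912, 0.0787]
tool_rot: [-0.0, -0.177, 0.984, 0.0]
ft_force: [0.4, 0.5, -0.4]
grip_width: 0.0002
grasp_force: 0.0
```

Emit:
{"fn": "play_rows", "kwargs": {
  "steps": [
    [0,0,0.0005,0,0,0],
    [0,0,0,0,0,0],
    [0,0,0,0,0,0]
  ]
}}

```text
t: 10.62
ee_pos: [0.5384, -0.0912, 0.0783]
tool_rot: [-0.0, -0.177, 0.984, 0.0]
ft_force: [0.7, -0.1, -0.9]
grip_width: 0.0001
grasp_force: 0.0
```

Emit:
{"fn": "play_rows", "kwargs": {
  "steps": [
    [0,0,0.0005,0,0,0],
    [0,0,0,0,0,0],
    [0,0,0,0,0,0]
  ]
}}

```text
t: 10.87
ee_pos: [0.5385, -0.0913, 0.0779]
tool_rot: [0.0, -0.177, 0.984, -0.0]
ft_force: [-0.3, -0.1, 0.7]
grip_width: -0.0001
grasp_force: 0.7
```

Emit:
{"fn": "play_rows", "kwargs": {
  "steps": [
    [0,0,0.0003,0,0,0],
    [0,0,0,0,0,0],
    [0,0,0,0,0,0]
  ]
}}

```text
t: 11.12
ee_pos: [0.5385, -0.0913, 0.0777]
tool_rot: [0.0, -0.177, 0.984, -0.0]
ft_force: [-0.7, 0.4, 2.8]
grip_width: 0.0001
grasp_force: 1.5
```

Key 3 is touched at 2.8 N, below its 4 N yield. Now to key 4.

Emit:
{"fn": "play_rows", "kwargs": {
  "steps": [
    [0,0,-0.006,0,0,0],
    [0,0,-0.008,0,0,0],
    [0,0,-0.008,0,0,0],
    [0,0,-0.004,0,0,0],
    [0,-0.008,0,0,0,0]
  ]
}}

```text
t: 11.53
ee_pos: [0.5418, -0.0983, 0.1051]
tool_rot: [0.001, -0.178, 0.984, -0.0]
ft_force: [0.1, -0.6, -0.7]
grip_width: -0.0002
grasp_force: 0.0
```

Emit:
{"fn": "play_rows", "kwargs": {
  "steps": [
    [0,-0.016,0,0,0,0],
    [0,-0.016,0,0,0,0],
    [0,-0.012,0,0,0,0],
    [0,-0.004,0,0,0,0],
    [0,0,0,0,0,0]
  ]
}}

```text
t: 11.95
ee_pos: [0.5582, -0.1456, 0.1031]
tool_rot: [-0.0, -0.176, 0.984, 0.0]
ft_force: [-0.1, 0.4, 0.7]
grip_width: -0.0004
grasp_force: 0.0
```

Emit:
{"fn": "play_rows", "kwargs": {
  "steps": [
    [0,0,0.004,0,0,0],
    [0,0,0.005,0,0,0],
    [0,0,0.005,0,0,0],
    [0,0,0.002,0,0,0],
    [0,0,0,0,0,0]
  ]
}}

```text
t: 12.37
ee_pos: [0.5572, -0.1429, 0.0864]
tool_rot: [-0.001, -0.178, 0.984, 0.001]
ft_force: [-0.8, 0.9, -0.6]
grip_width: 0.0004
grasp_force: 0.0
```

Emit:
{"fn": "play_rows", "kwargs": {
  "steps": [
    [0,0,0.001,0,0,0],
    [0,0,0.001,0,0,0],
    [0,0,0.001,0,0,0],
    [0,0,0,0,0,0],
    [0,0,0,0,0,0]
  ]
}}

```text
t: 12.78
ee_pos: [0.558, -0.1437, 0.0846]
tool_rot: [0.0, -0.177, 0.984, -0.0]
ft_force: [0.3, -0.6, -0.4]
grip_width: 0.0002
grasp_force: 0.0
```

Emit:
{"fn": "play_rows", "kwargs": {
  "steps": [
    [0,0,0.001,0,0,0],
    [0,0,0.0005,0,0,0],
    [0,0,0,0,0,0],
    [0,0,0,0,0,0]
  ]
}}

```text
t: 13.12
ee_pos: [0.5582, -0.1438, 0.0833]
tool_rot: [0.0, -0.177, 0.984, -0.0]
ft_force: [-0.1, -0.0, 2.3]
grip_width: 0.0001
grasp_force: 1.2
```

Key 4 is raised and touched. Back to key 3 to press it to the bottom.

Emit:
{"fn": "play_rows", "kwargs": {
  "steps": [
    [0,0,-0.005,0,0,0],
    [0,0,-0.007,0,0,0],
    [0,0,-0.006,0,0,0],
    [0,0,-0.003,0,0,0],
    [0,0.008,0,0,0,0]
  ]
}}

```text
t: 13.53
ee_pos: [0.5563, -0.1375, 0.1055]
tool_rot: [0.001, -0.177, 0.984, -0.001]
ft_force: [-0.4, -1.3, -0.2]
grip_width: 0.0002
grasp_force: 0.0
```

Emit:
{"fn": "play_rows", "kwargs": {
  "steps": [
    [0,0.016,0,0,0,0],
    [0,0.016,0,0,0,0],
    [0,0.012,0,0,0,0],
    [0,0.004,0,0,0,0],
    [0,0,0,0,0,0]
  ]
}}

```text
t: 13.95
ee_pos: [0.5376, -0.0893, 0.1037]
tool_rot: [-0.0, -0.179, 0.984, 0.0]
ft_force: [0.2, -0.2, 0.4]
grip_width: -0.0001
grasp_force: 0.0
```

Emit:
{"fn": "play_rows", "kwargs": {
  "steps": [
    [0,0,0.004,0,0,0],
    [0,0,0.006,0,0,0],
    [0,0,0.006,0,0,0],
    [0,0,0.004,0,0,0],
    [0,0,0,0,0,0]
  ]
}}

```text
t: 14.37
ee_pos: [0.5375, -0.0913, 0.0824]
tool_rot: [-0.001, -0.177, 0.984, 0.001]
ft_force: [0.4, 0.1, -0.5]
grip_width: 0.0002
grasp_force: 0.0
```

Emit:
{"fn": "play_rows", "kwargs": {
  "steps": [
    [0,0,0.002,0,0,0],
    [0,0,0.002,0,0,0],
    [0,0,0.002,0,0,0],
    [0,0,0,0,0,0]
  ]
}}

```text
t: 14.7
ee_pos: [0.5386, -0.0914, 0.0779]
tool_rot: [0.0, -0.177, 0.984, -0.0]
ft_force: [-0.6, -0.4, 0.5]
grip_width: -0.0004
grasp_force: 0.3
```

Emit:
{"fn": "play_rows", "kwargs": {
  "steps": [
    [0,0,0.002,0,0,0],
    [0,0,0.002,0,0,0],
    [0,0,0,0,0,0],
    [0,0,0,0,0,0]
  ]
}}

```text
t: 15.03
ee_pos: [0.5387, -0.0914, 0.0745]
tool_rot: [0.0, -0.178, 0.984, -0.0]
ft_force: [-1.7, 0.6, 5.3]
grip_width: 0.0005
grasp_force: 2.5
```

Emit:
{"fn": "play_rows", "kwargs": {
  "steps": [
    [0,0,0.001,0,0,0],
    [0,0,0.001,0,0,0],
    [0,0,0,0,0,0],
    [0,0,0,0,0,0]
  ]
}}

```text
t: 15.37
ee_pos: [0.5387, -0.0914, 0.0726]
tool_rot: [0.0, -0.178, 0.984, -0.0]
ft_force: [-0.2, 0.6, 6.3]
grip_width: 0.0
grasp_force: 3.0
```

Emit:
{"fn": "play_rows", "kwargs": {
  "steps": [
    [0,0,0.0005,0,0,0],
    [0,0,0.0005,0,0,0],
    [0,0,0,0,0,0],
    [0,0,0,0,0,0]
  ]
}}

```text
t: 15.7
ee_pos: [0.5389, -0.0915, 0.0725]
tool_rot: [0.0, -0.178, 0.984, -0.0]
ft_force: [-3.8, -0.4, 12.3]
grip_width: -0.0001
grasp_force: 6.7
```

It bottomed: the force jumped to 12 N and z stopped at .0725. Lift clear and look.

Emit:
{"fn": "play_rows", "kwargs": {
  "steps": [
    [0,0,-0.005,0,0,0],
    [0,0,-0.01,0,0,0],
    [0,0,-0.02,0,0,0],
    [0,0,-0.03,0,0,0],
    [0,0,-0.03,0,0,0]
  ]
}}

```text
t: 16.12
ee_pos: [0.5374, -0.0907, 0.1663]
tool_rot: [-0.001, -0.177, 0.984, 0.001]
ft_force: [1.7, -0.9, 0.9]
grip_width: 0.0001
grasp_force: 0.0
```

Emit:
{"fn": "play_rows", "kwargs": {
  "steps": [
    [0,0.03,-0.03,0,0,0],
    [0,0.04,-0.01,0,0,0],
    [0,0.04,0,0,0,0],
    [0,0.04,0,0,0,0],
    [0,0.04,0,0,0,0]
  ]
}}

```text
t: 16.53
ee_pos: [0.4713, 0.0878, 0.2061]
tool_rot: [0.001, -0.177, 0.984, 0.0]
ft_force: [0.2, -0.2, 0.6]
grip_width: 0.0006
grasp_force: 0.0
```

Emit:
{"fn": "play_rows", "kwargs": {
  "steps": [
    [0,0.04,0,0,0,0],
    [0,0.03,0,0,0,0],
    [0,0.01,0,0,0,0],
    [0,0,0,0,0,0],
    [0,0,0,0,0,0]
  ]
}}

```text
t: 16.95
ee_pos: [0.4443, 0.1613, 0.2056]
tool_rot: [0.0, -0.178, 0.984, -0.0]
ft_force: [0.2, -0.5, 0.8]
grip_width: 0.0002
grasp_force: 0.0
```

```bash
python3 - <<'E'
from plant import camera,monitor
import cv2
a=camera("scene")["img"][120:225,195:345,::-1]
cv2.imwrite("pics/end.png",cv2.resize(cv2.convertScaleAbs(a,alpha=1.6),None,fx=4,fy=4,interpolation=cv2.INTER_CUBIC))
print(monitor.get_obs()["t"])
E
```

```text
17.0
```

View pics/end.png

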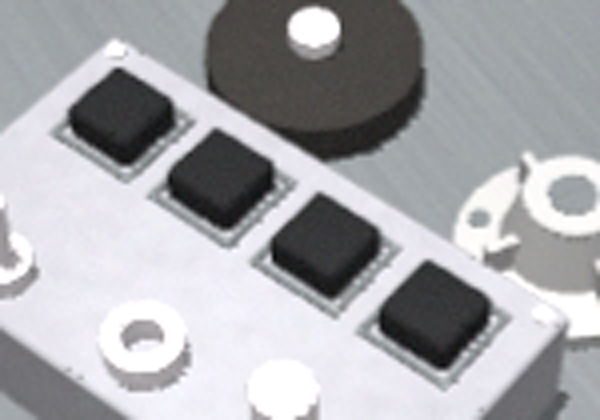

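Key 3's top edge has risen from row ~135 to ~128 in the crop, so all four keys now stand equally high. The visible bystanders haven't moved and the arm is clear.

```bash
python3 -c "
from plant import env
print(env.finish_job())"
```

```text
the job is handed in; nothing more can be done
None
```

I tapped all four keys lightly from left to right, then pressed the latched one (key 3) to the bottom and it sprang up; the last picture shows all four up and the arm clear, and the job is handed in at about 17 s, with no verdict returned.

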